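# Probe the recess of a mounted specimen and lock the depth gauge

### The job

Before polishing we need to know how far the specimen lies below the rim of its polishing fixture. Set the depth gauge squarely on the fixture with its foot flat on the rim, push the probe down by its black head just until it touches the specimen, gently because its face is delicate, then swing the red-pinned lever all the way over so that the probe is locked there. Leave the gauge standing on the fixture and the other things where they are.

Things in the scene. Friction and masses are not known exactly. Their poses are not given: they have to be found in the camera images.
- fixture: Polishing fixture, fixed to the worktop: upright aluminium block 64 mm (its x) by 56 mm (its y), its flat top (rim) 58 mm above the worktop, on a dark steel flange 104 x 92 x 10 mm; brass height screw low on its -x face. A round bore 36 mm wide goes down from the middle of the rim; the specimen lies in it. Origin under the centre of the flange at worktop height, z up.
- fixture_rim (a point): Centre of the bore's mouth in the plane of the rim, axes as the fixture's. The specimen in the bore is a red mount 34 mm across with a polished flat face; its height was set with the screw, so the face lies anywhere from 17 to 37 mm below this point and must be found by touch. It does not give. Press it with a few newtons, at most 20 N.
- gauge: Depth gauge, loose, about 0.7 kg in all, standing upright on the worktop. Steel foot plate 77 mm (its x) by 69 mm (its y) by 10 mm; a grey guide 24 mm wide stands on it up to 40 mm above the plate's underside. The lever is at its -x end. Origin at the centre of the plate's flat underside: 8 mm above the worktop at the start, in the plane of the rim when seated; z up.
- foot_lips (a point): Middle of the foot at the lower edge of its lips, 8 mm under the gauge's origin. Four flared lips hang below the plate, one along each side; over the 64 x 56 mm block they leave 1.5 mm play to each side at the top and 3 mm at their lower edges, so the foot goes on either way round, its x along the fixture's x.
- probe: Probe of the gauge: a graduated rod 8 mm thick, sliding up and down in the guide, with a black square head 16 x 16 x 20 mm on top, sides along the gauge's x and y. Origin at the head's centre, 105 mm above the gauge's origin when drawn up to the stop. It can go down 48 mm from there; at the start it is up to 4 mm down. Friction about 1.5 N either way; it stays where left.
- probe_tip (a point): The probe's steel tip, 103 mm below the centre of its head; drawn up, it ends 2 mm above the foot's underside. When the gauge is lifted by the head, the probe draws up to its upper stop and the gauge hangs from it; when the foot has landed, pushing on makes the probe slide down.
- lock_lever (a joint): Angle of the cam lever that locks the probe, rad: 0 open, 1.25 fully over at its stop (over 1.1 is locked). It turns counterclockwise from above as it locks. At 0 it points 50 degrees off the gauge's -x direction towards its +y, at 1.25 22 degrees off it towards -y. It stays where left, starts to bite at about 0.7 and takes up to about 4 N at the pin.
- lever_axis (a point): Upright axis of the lever, 24 mm from the probe's axis in the gauge's -x direction, 12 mm above the foot's underside.
- lever_pin (a point): Middle of the upright red pin at the end of the lever, 46 mm from the lever's axis: 12 mm thick, from 17 to 42 mm above the foot's underside, this point at 30 mm. The lever's flat arm, 5 mm thick, is just below the pin. The pin can be taken between the fingers from above and led round, or pushed.
- petri_dish: Closed petri dish, 91 mm wide, 15 mm high, bystander. Origin under its centre.
- oil_bottle: Small brown bottle with black cap, 30 mm wide, 73 mm high, bystander. Origin under its centre.
- coverslip_box_1: Small white box 32 x 54 x 15 mm, bystander. Origin under its centre.
- objective_canister: Black screw canister 38 mm wide, 60 mm high, bystander. Origin under its centre.
- spare_eyepiece: Black eyepiece 34 mm wide, 42 mm high, bystander. Origin under its centre.
- bench_timer: White three-key timer 59 x 72 x 20 mm, bystander. Origin under its centre.

How it is judged:
On the way, in this order (a step that is already met when the one before it is completed fails the run):
1. the gauge sits flat on the fixture's rim, centred over the bore (horizontal distance between gauge and fixture_rim below 0.005 m and z of gauge in the frame of fixture_rim below 0.0015 m and angle between gauge's own z axis and vertical below 0.03 rad), for 0.1 s.
2. the probe is down on the specimen, with the gauge still seated and the lever still open (all of step 1 and contact force between probe and fixture above 0.1 N and z of probe_tip in the frame of fixture_rim below -0.012 m and value of joint lock_lever below 0.6 rad), for 0.2 s.
3. the lever is fully over with the probe still touching (all of step 1 and contact force between probe and fixture above 0.1 N and value of joint lock_lever above 1.1 rad), for 0.2 s.
At the end, for the whole second after the job is handed in: The gauge stands still on the fixture, its origin within 5 mm of the bore's axis and no more than 1.5 mm above the plane of the rim, tilted by less than 0.03 rad; the probe's tip is inside the bore and touches the specimen (contact force over 0.1 N); the lever is locked (over 1.1 rad) (all of step 3 and z of probe_tip in the frame of fixture_rim below -0.012 m and linear speed of gauge below 0.01 m/s).
It fails at once if the probe presses the specimen or the fixture with more than 20 N (contact force between probe and fixture above 20 N).
It fails at once if one of the bystanders is shifted by more than 15 mm (distance of any of petri_dish, oil_bottle, coverslip_box_1, objective_canister, spare_eyepiece, bench_timer from where it was at the start of the episode above 0.015 m).
It also fails if it takes over 51 s, if anything falls off the work surface, if the arm or the gripper's body presses on something with over 40 N, if the wrist force passes 120 N, or if a joint passes its speed limit or range.

### The arm

A 6-joint arm with a two-finger parallel gripper is mounted at the origin on a cart in front of the work surface, level with it; the furniture and walls round the work are solid. World frame = base frame: x ahead of the robot, y to its left, z up, the work surface at z = 0. Lengths are in m, angles in rad, forces in N, time in s.
With the tool pointing down it reaches from about 0.275 to 0.725 m from the base axis. Payload 15.9 kg.
Tool frame: the origin (TCP) lies midway between the tips of the shut fingers; the grasp point (between the pads) lies 19 mm behind it (arm.grasp_offset is the z of the grasp point in the tool frame, in m); z points along the fingers, y is the line along which they close (so a half turn about z gives the same grasp; the last joint's range is limited). The gripper opens to 85 mm and grips with 20 to 120 N. Pads are 22 mm wide; open, the fingers measure 114 mm over their backs; the gripper's body (76 mm by 85 mm) begins 54 mm behind the grasp point. The pads swing forward as they close: fully open they stand 13 mm farther back than shut.
Start: joints at [1.236, 0.213, -0.034, 1.323, 0, 1.571], TCP at [0.164, 0.472, 0.231] pointing down, gripper open.
Joint ranges: [-2.98, 2.98], [-0.74, 1.72], [-1.14, 1.35], [-2.1, 2.04], [-1.57, 1.44], [-3.14, 3.14]. Speed limits (rad/s): [1.89, 1.89, 2.39, 2.57, 3.14, 3.14].

### API

Orientations are given as a unit quaternion [w, x, y, z].
In Python, from bench import arm gives the robot as it stands. The module is installed in compiled form; this text tells all that it offers.
- The arm moves only by the shell command python3 -m jog 'ROWS' [OPENING] [FORCE]. ROWS is a JSON object whose one key "deltas" holds one flat list of numbers, 6 for each row, row after row: the shift along the world's x, y, z in units of 25 mm (1.0 is 25 mm), then the turn, a rotation vector about the world's x, y, z in degrees. A call has 1 to 8 rows; each row shifts and turns the commanded pose from where the row before left it; what a row does not reach is not made up. A row lasts 1/10 s, in which the tool goes at most 50 mm and 8.59 degrees, less where a joint would pass 70% of its speed; a pose out of reach is approached as far as the arm can. A call is refused whole if a number of a shift passes 1 or a number of a turn 8.59, either way. A call with a gripper value outside its range is refused whole. OPENING is the opening, from -1 (shut) to 1 (fully open), set as the call begins (- or left out, the last holds). The fingers move at their own pace and stop on an object; FORCE is the grip in N (left out, the last holds). Time passes only in rows, so rows that do not move let the fingers close. It gives the time, the measured TCP pose, the force, the opening and the grip force at its end, in the units of the state.
- arm.sense(): the state, without advancing time (a new reading comes with each control period).
- arm.camera(name): name is "scene" or "top"; returns a dict with "color" (480x640x3 uint8, red, green, blue), "camera_matrix" (3x3 intrinsics, pixels), "T" (4x4, takes a point from camera to world coordinates). Camera axes: x right, y down, z forward; pixel columns grow to the right and rows downward; lengths in m; the calibration is good to about 2 mm. A picture is of the moment at which its call begins. There is no depth.
- arm.job_done(): hands the job in; it is judged then, once.
The state is a dict: "t": time; "joint_positions": joint angles; "joint_vel": joint speeds; "joint_torque": joint torques, N m; "ee_pos": TCP position; "tcp_rot": TCP orientation; "ft_force": force on the tool from outside, world axes, zero at the start; "wrist_torque": the same for the moment, N m; "finger_gap": finger opening in m; "gripper_force": force on a finger pad.
Only numpy, scipy, OpenCV 4.12 (cv2) and the standard library are available. Lean on these libraries where they do the work, as an engineer would, in place of code of your own. Each camera call takes 0.05 s, during which the arm holds its last target. There are 200 camera calls.

## Working session

There is one attempt and no reset: what is moved stays moved. The work goes in short steps, Python scripts to look and compute and a shell command to move; the robot and the scene stay as the last step left them, time stands still between calls to the robot, and variables do not carry over. Pictures are saved under pics/ and viewed, at most 10 in all, crops included, and the job is handed in when it is done.

```bash
mkdir -p pics
cat > h.py <<'E'
from bench import arm
import cv2, numpy as np
def snap(n,f):
    c=arm.camera(n); cv2.imwrite('pics/'+f+'.png',c['color'][:,:,::-1]); np.savez('pics/'+f+'.npz',K=c['camera_matrix'],T=c['T']); return c
def ray(f,u,v):
    d=np.load('pics/'+f+'.npz'); r=d['T'][:3,:3]@np.linalg.inv(d['K'])@[u,v,1]; return d['T'][:3,3],r
def atz(f,u,v,z):
    o,r=ray(f,u,v); return o+r*(z-o[2])/r[2]
def tri(*obs):
    A=0;b=0
    L=[]
    for f,u,v in obs:
        o,r=ray(f,u,v); r=r/np.linalg.norm(r); P=np.eye(3)-np.outer(r,r); A=A+P; b=b+P@o; L.append((o,P))
    x=np.linalg.solve(A,b); return x,[np.linalg.norm(P@(x-o)) for o,P in L]
def proj(f,p):
    d=np.load('pics/'+f+'.npz'); q=d['K']@(d['T'][:3,:3].T@(np.array(p)-d['T'][:3,3])); return q[:2]/q[2]
E
python3 -c "
from h import *
for n in('scene','top'):
    c=snap(n,n+'0');print(c['T'].round(3),c['camera_matrix'][0])
print(arm.sense())"
```

```text
[[ 0.67  -0.54   0.509 -0.125]
 [-0.742 -0.476  0.472 -0.486]
 [-0.013 -0.694 -0.72   0.997]
 [ 0.     0.     0.     1.   ]] [595.44137672   0.         315.34428531]
[[-0.002 -0.994  0.113  0.376]
 [-1.     0.002 -0.004  0.081]
 [ 0.004 -0.113 -0.994  1.344]
 [ 0.     0.     0.     1.   ]] [610.70436843   0.         320.81466717]
{'t': 0.1, 'joint_positions': array([ 1.23599212e+00,  2.13309247e-01, -3.49959444e-02,  1.32349115e+00,
        1.22554648e-05,  1.57079049e+00]), 'joint_vel': array([-0.0009155 , -0.00309807,  0.00258127,  0.0006182 ,  0.00143024,
        0.00084632]), 'joint_torque': array([-1.04827410e-03, -6.87254119e+01,  4.87801909e+01,  1.23643540e-02,
       -7.32460398e-05,  1.81472011e-07]), 'ee_pos': array([0.16418789, 0.47194949, 0.23086466]), 'tcp_rot': array([-8.93554391e-05,  1.66618437e-01,  9.86021321e-01, -4.91996683e-04]), 'ft_force': array([-0.20969967,  0.78702084,  0.62086048]), 'wrist_torque': array([ 0.00943022,  0.00089962, -0.0140806 ]), 'gripper_force': 0.0, 'finger_gap': 0.08536953980120383}
```

View pics/scene0.png

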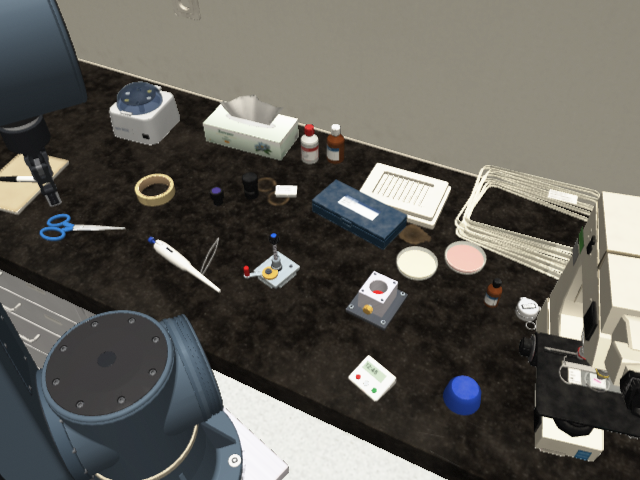

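View pics/top0.png

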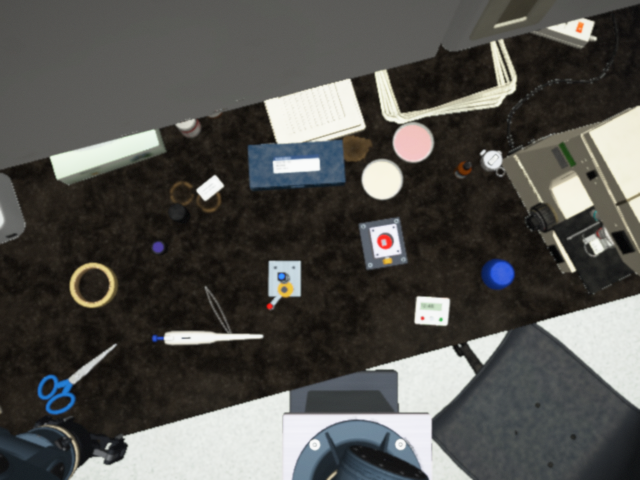

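The gauge stands near scene (277,268) / top (284,279), with its red pin at scene (247,271) / top (270,307). The fixture is at scene (379,292) / top (385,241). I'll enlarge both.

```bash
python3 -c "
from h import *
def cr(f,x,y,w,h,s): 
    return cv2.resize(cv2.imread('pics/'+f+'.png')[y:y+h,x:x+w],(w*s,h*s),interpolation=cv2.INTER_CUBIC)
a=np.hstack([cr('scene0',230,225,80,70,5),cr('scene0',340,262,80,70,5)])
b=np.hstack([cr('top0',250,250,66,50,6)[:, :400],cr('top0',350,208,66,50,6)[:, :400]])
b=np.hstack([cr('top0',250,252,80,60,5)[:, :400],cr('top0',345,213,80,60,5)[:, :400]])
cv2.imwrite('pics/c.png',np.vstack([a,b])[:600] if 0 else cv2.resize(np.vstack([a,b]),(738,600)))
cv2.imwrite('pics/c1.png',a);cv2.imwrite('pics/c2.png',b)
"
```

```text
(no output)
```

View pics/c1.png

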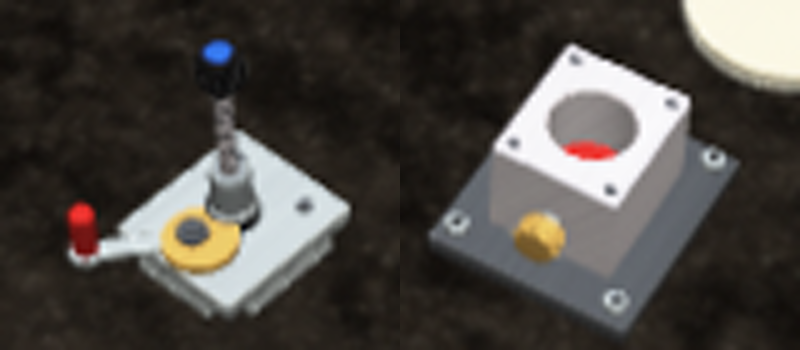

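View pics/c2.png

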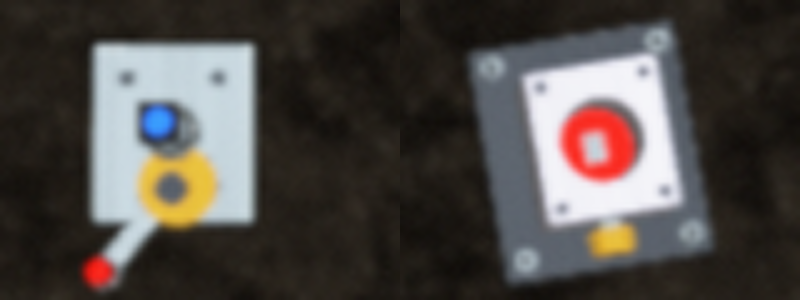

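Clear view: head with blue cap, pin, plate and rim corners all measurable in both views. The screw is on the fixture's −x face, which points down in the top image.

```bash
cat > m.py <<'E'
from h import *
def S1(x,y): return ('scene0',230+x/5-.4,225+y/5-.4)
def S2(x,y): return ('scene0',340+(x-400)/5-.4,262+y/5-.4)
def T1(x,y): return ('top0',250+x/5-.4,252+y/5-.4)
def T2(x,y): return ('top0',345+(x-400)/5-.4,213+y/5-.4)
def show(n,a,b):
    x,e=tri(a,b); print(n,x.round(4),np.round(e,4)); return x
show('cap',S1(217,50),T1(157,121))
show('pin top',S1(82,212),T1(99,271))
P=[show('plate',a,b) for a,b in zip([S1(240,128),S1(350,210),S1(228,310)],[T1(92,43),T1(255,43),T1(255,222)])]
c=(P[0]+P[2])/2; d=P[1]-P[2]; print('c',c,'yaw',np.degrees(np.arctan2(d[1],d[0])),np.linalg.norm(d),np.linalg.norm(P[0]-P[1]))
cc=[S2(572,43),S2(690,97),S2(615,207),S2(494,149)]; tt=[T2(522,75),T2(656,53),T2(683,205),T2(548,227)]
R=[show('rim',a,b) for a,b in zip(cc,tt)]
print('c',np.mean(R,0))
for z,n,L in((.058,'scene',cc),(.058,'top',tt)):
    Q=np.array([atz(*q,z) for q in L]); d=Q[0]-Q[3]+Q[1]-Q[2]; e=Q[0]-Q[1]+Q[3]-Q[2]
    print(n,Q.mean(0).round(4),np.degrees(np.arctan2(d[1],d[0])),np.degrees(np.arctan2(-e[0],e[1])),np.linalg.norm(d)/2,np.linalg.norm(e)/2)
Q=np.array([atz(*q,.018) for q in [T1(92,43),T1(255,43),T1(255,222),T1(92,222)]]);print('plate top@18',Q.mean(0),Q)
# bystanders approx in the top view
for n,u,v,z in(('petri',382,180,.01),('petri2',413,142,.01),('oil',463,170,.06),('timer',432,311,.02),('bluecap',498,274,.04),('case',296,166,.04),('pipette',210,338,.01)): print(n,atz('top0',u,v,z).round(3))
E
python3 m.py
```

```text
cap [0.4406 0.1563 0.1196] [0.0006 0.0006]
pin top [0.3814 0.1846 0.0477] [0.0003 0.0003]
plate [0.4803 0.1911 0.0147] [0.0004 0.0004]
plate [0.4794 0.121  0.0132] [0.0017 0.0017]
plate [0.402  0.1202 0.0159] [0.0009 0.0009]
c [0.4411904  0.15567442 0.01530449] yaw 0.54744424928084 0.077384331839201 0.07020026903167984
rim [ 0.5466 -0.0269  0.0561] [0.0002 0.0002]
rim [ 0.5547 -0.0828  0.0588] [0.0011 0.0011]
rim [ 0.4903 -0.0937  0.0579] [0.0007 0.0007]
rim [ 0.4821 -0.0375  0.0552] [0.0005 0.0005]
c [ 0.51843481 -0.06024355  0.0569869 ]
scene [ 0.5175 -0.0606  0.058 ] 9.946174214990759 9.432432771309974 0.06573552828794102 0.054740736728293174
top [ 0.5185 -0.0604  0.058 ] 9.050098543864113 9.225989493596902 0.06564810176992768 0.057905129431312395
plate top@18 [0.44156212 0.15493393 0.018     ] [[0.48040884 0.19056972 0.018     ]
 [0.48027973 0.11965909 0.018     ]
 [0.40270813 0.11953237 0.018     ]
 [0.40285176 0.18997454 0.018     ]]
petri [ 0.659 -0.061  0.01 ]
petri2 [ 0.746 -0.131  0.01 ]
oil [ 0.67 -0.23  0.06]
timer [ 0.37  -0.164  0.02 ]
bluecap [ 0.448 -0.303  0.04 ]
case [0.684 0.129 0.04 ]
pipette [0.313 0.315 0.01 ]
```

```bash
R='0.69,-0.79,-0.1,0,0,1.2'
python3 -m jog '{"deltas":[0.69,-0.79,-0.1,0,0,1.2, 0.69,-0.79,-0.1,0,0,1.2, 0.69,-0.79,-0.1,0,0,1.2, 0.69,-0.79,-0.1,0,0,1.2, 0.69,-0.79,-0.1,0,0,1.2, 0.69,-0.79,-0.1,0,0,1.2, 0.69,-0.79,-0.1,0,0,1.2, 0.69,-0.79,-0.1,0,0,1.2]}' 1 40
python3 -m jog '{"deltas":[0.69,-0.79,-0.1,0,0,1.2, 0.69,-0.79,-0.1,0,0,1.2, 0.69,-0.79,-0.1,0,0,1.2, 0.69,-0.79,-0.1,0,0,1.2, 0.69,-0.79,-0.1,0,0,1.2, 0.69,-0.79,-0.1,0,0,1.2, 0.69,-0.79,-0.1,0,0,1.2, 0,0,0,0,0,0]}'
python3 -c "
from h import *
s=arm.sense();print(s['joint_positions'].round(3),s['tcp_rot'].round(4),s['ee_pos'])"
```

```text
t: 0.9
ee_pos: [0.3027, 0.3132, 0.211]
tcp_rot: [-0.0, 0.083, 0.997, -0.0]
ft_force: [0.4, 0.4, 0.4]
finger_gap: 0.0855
gripper_force: 0.0
t: 1.7
ee_pos: [0.4241, 0.174, 0.1932]
tcp_rot: [-0.0, 0.011, 1.0, -0.0]
ft_force: [-1.1, 0.5, -0.3]
finger_gap: 0.0852
gripper_force: 0.0
[ 3.900e-01  1.400e-01 -2.200e-01  1.212e+00 -1.000e-03  4.120e-01] [-3.000e-04  1.130e-02  9.999e-01 -4.000e-04] [0.4241399  0.17402626 0.19317972]
```

```bash
python3 -m jog '{"deltas":[0.34,-0.37,0,0,0,0.7, 0.34,-0.37,0,0,0,0.7, 0,0,-0.6,0,0,0, 0,0,-0.8,0,0,0, 0,0,-0.9,0,0,0, 0,0,-0.8,0,0,0, 0,0,-0.5,0,0,0, 0,0,-0.35,0,0,0]}' 1
python3 -m jog '{"deltas":[0,0,0,0,0,0, 0,0,0,0,0,0]}'
python3 -c "
from h import *
snap('scene','s1')
im=cv2.imread('pics/s1.png')[180:300,200:360];cv2.imwrite('pics/s1c.png',cv2.resize(im,None,fx=5,fy=5,interpolation=2))"
```

```text
t: 2.5
ee_pos: [0.4392, 0.1577, 0.094]
tcp_rot: [-0.001, -0.002, 1.0, -0.0]
ft_force: [0.4, -0.4, -0.4]
finger_gap: 0.0852
gripper_force: 0.0
t: 2.7
ee_pos: [0.4401, 0.1577, 0.0955]
tcp_rot: [0.0, -0.002, 1.0, 0.0]
ft_force: [0.2, -0.6, -0.3]
finger_gap: 0.0855
gripper_force: 0.0
```

View pics/s1c.png

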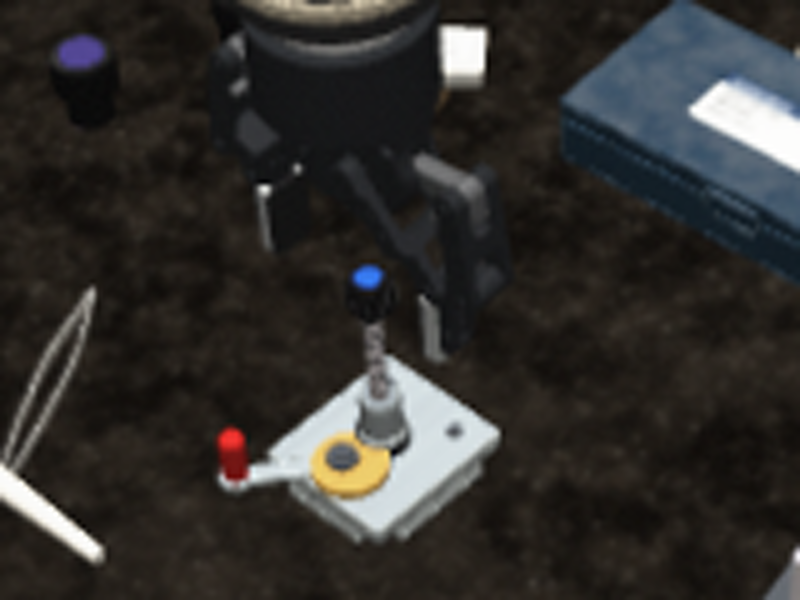

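The head (crop (368,290)) sits between the open fingers (pads near (265,215) and (432,330)). I'll fine-centre, close the fingers and lift.

```bash
python3 -m jog '{"deltas":[0.03,-0.08,-0.1,0,0,0, 0,0,0,0,0,0, 0,0,0,0,0,0, 0,0,0,0,0,0, 0,0,0,0,0,0, 0,0,0,0,0,0]}' -1 40
python3 -m jog '{"deltas":[0,0,0,0,0,0, 0,0,0,0,0,0]}'
python3 -m jog '{"deltas":[0,0,0.4,0,0,0, 0,0,0.8,0,0,0, 0,0,0.8,0,0,0, 0,0,0.8,0,0,0, 0,0,0.8,0,0,0, 0,0,0.4,0,0,0, 0,0,0,0,0,0]}'
```

```text
t: 3.35
ee_pos: [0.4408, 0.1556, 0.0926]
tcp_rot: [0.0, -0.002, 1.0, 0.0]
ft_force: [0.3, 1.1, 0.2]
finger_gap: 0.0155
gripper_force: 42.5
t: 3.55
ee_pos: [0.4408, 0.1556, 0.0926]
tcp_rot: [0.0, -0.002, 1.0, 0.0]
ft_force: [-0.1, 1.5, 0.9]
finger_gap: 0.0152
gripper_force: 42.5
t: 4.25
ee_pos: [0.4412, 0.1556, 0.1936]
tcp_rot: [0.001, -0.002, 1.0, 0.0]
ft_force: [0.4, 0.2, -8.3]
finger_gap: 0.0151
gripper_force: 42.8
```

```bash
python3 -m jog '{"deltas":[0.128,-0.36,0,0,0,0.4, 0.256,-0.72,0,0,0,0.75, 0.256,-0.72,0,0,0,0.75, 0.256,-0.72,0,0,0,0.75, 0.256,-0.72,0,0,0,0.75, 0.256,-0.72,0,0,0,0.75, 0.256,-0.72,0,0,0,0.75, 0.256,-0.72,0,0,0,0.75]}'
python3 -m jog '{"deltas":[0.256,-0.72,0,0,0,0.75, 0.256,-0.72,0,0,0,0.75, 0.256,-0.72,0,0,0,0.75, 0.256,-0.72,0,0,0,0.75, 0.256,-0.72,0,0,0,0.75, 0.128,-0.36,0,0,0,0.4, 0,0,0,0,0,0, 0,0,0,0,0,0]}'
python3 -c "
from h import *
s=arm.sense();a=s['tcp_rot'];print(90-np.degrees(2*np.arctan2(a[1],a[2])),s['ee_pos'])
snap('scene','s2');snap('top','t2')
f=lambda n,x,y:cv2.resize(cv2.imread('pics/'+n+'.png')[y:y+120,x:x+80],None,fx=5,fy=5,interpolation=2)
cv2.imwrite('pics/s2c.png',np.hstack([f('s2',340,210),f('t2',345,180)]))"
```

```text
t: 5.05
ee_pos: [0.4883, 0.019, 0.1913]
tcp_rot: [-0.001, -0.052, 0.999, -0.0]
ft_force: [0.9, 0.1, -6.7]
finger_gap: 0.0152
gripper_force: 42.9
t: 5.85
ee_pos: [0.5235, -0.0783, 0.192]
tcp_rot: [-0.001, -0.087, 0.996, 0.0]
ft_force: [-1.1, 0.5, -6.9]
finger_gap: 0.0153
gripper_force: 42.9
99.9896215139633 [ 0.52348378 -0.07829226  0.19201474]
```

View pics/s2c.png

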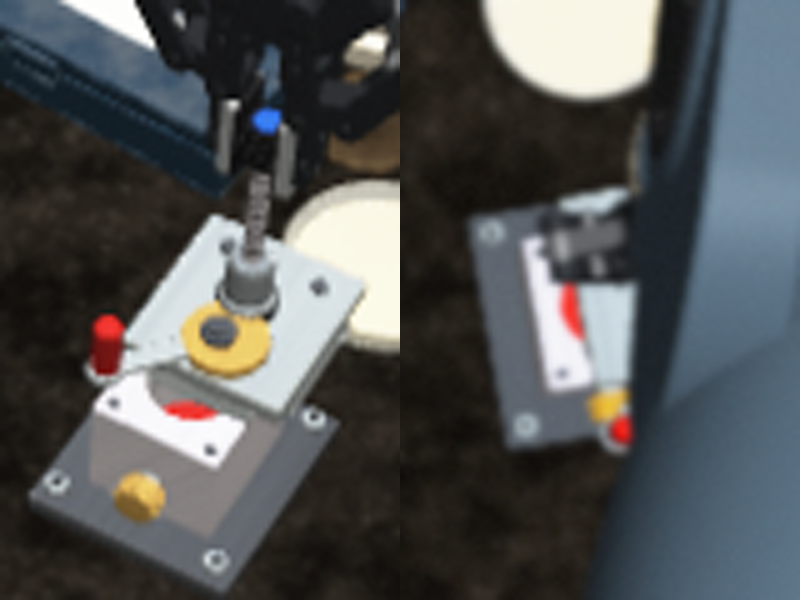

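The foot hangs level above the block, but about 18 mm too far in −y because I typed one row too many. Correcting.

```bash
python3 -m jog '{"deltas":[-0.1,0.36,0,0,0,-0.25, -0.1,0.36,0,0,0,-0.25, 0,0,-0.4,0,0,0, 0,0,-0.5,0,0,0, 0,0,-0.3,0,0,0, 0,0,0,0,0,0, 0,0,0,0,0,0]}'
python3 -c "
from h import *
s=arm.sense();a=s['tcp_rot'];print(90-np.degrees(2*np.arctan2(a[1],a[2])),s['ee_pos'])
snap('scene','s3')
cv2.imwrite('pics/s3c.png',cv2.resize(cv2.imread('pics/s3.png')[235:335,335:425],None,fx=6,fy=6,interpolation=2))
# predicted plate top corners if TCP centred: for comparison
g=np.array([s['ee_pos'][0],s['ee_pos'][1],s['ee_pos'][2]+.019-.105]); t=np.radians(9.4)
for dz in(-.002,0,.002):
  print([((proj('s3',g+[np.cos(t)*x-np.sin(t)*y,np.sin(t)*x+np.cos(t)*y,.01+dz])-[335,235]+.4)*6).round(0) for x,y in((.0385,.0345),(.0385,-.0345),(-.0385,-.0345),(-.0385,.0345))])
"
```

```text
t: 6.65
ee_pos: [0.519, -0.0605, 0.1626]
tcp_rot: [-0.0, -0.083, 0.997, -0.0]
ft_force: [0.2, -0.1, -7.0]
finger_gap: 0.0154
gripper_force: 42.8
99.51745204554948 [ 0.51896961 -0.06049704  0.16259873]
[array([234., 142.]), array([415., 223.]), array([306., 378.]), array([121., 290.])]
[array([234., 138.]), array([416., 219.]), array([307., 374.]), array([121., 286.])]
[array([234., 134.]), array([416., 215.]), array([307., 370.]), array([121., 282.])]
```

View pics/s3c.png

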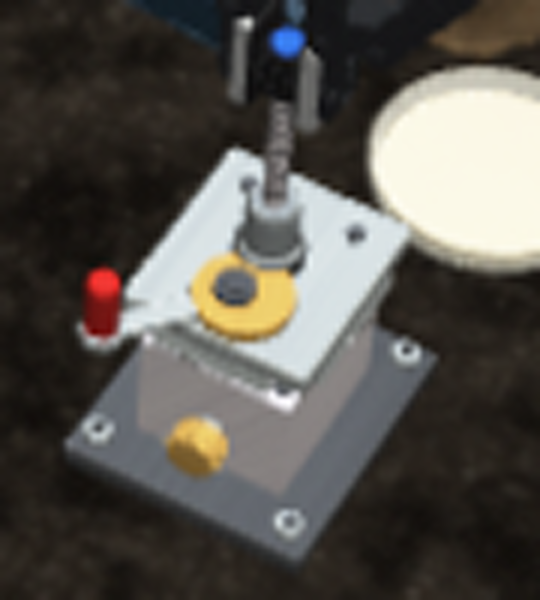

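Plate corners match the prediction within about 1 mm, and the foot hangs about 5 mm lower than assumed, so the lips are roughly 5 mm above the rim. Lowering gently.

```bash
python3 -m jog '{"deltas":[-0.03,0,-0.1,0,0,0, 0,0,-0.1,0,0,0, 0,0,0,0,0,0]}'
python3 -m jog '{"deltas":[0,0,-0.08,0,0,0, 0,0,-0.08,0,0,0,  0,0,0,0,0,0]}'
python3 -m jog '{"deltas":[0,0,-0.06,0,0,0, 0,0,-0.06,0,0,0, 0,0,0,0,0,0]}'
```

```text
t: 7.0
ee_pos: [0.5181, -0.0605, 0.1573]
tcp_rot: [-0.0, -0.083, 0.997, 0.0]
ft_force: [-0.8, -0.1, -7.7]
finger_gap: 0.015
gripper_force: 42.8
t: 7.3
ee_pos: [0.518, -0.0605, 0.1532]
tcp_rot: [-0.0, -0.083, 0.997, 0.0]
ft_force: [0.6, -0.2, -8.1]
finger_gap: 0.0155
gripper_force: 42.8
t: 7.6
ee_pos: [0.5181, -0.0605, 0.1503]
tcp_rot: [-0.0, -0.083, 0.997, 0.0]
ft_force: [-0.8, 0.0, -7.9]
finger_gap: 0.0152
gripper_force: 42.8
```

```bash
python3 -m jog '{"deltas":[0,0,-0.06,0,0,0,  0,0,0,0,0,0]}'
python3 -m jog '{"deltas":[0,0,-0.06,0,0,0,  0,0,0,0,0,0]}'
```

```text
t: 7.8
ee_pos: [0.5182, -0.0605, 0.1489]
tcp_rot: [-0.0, -0.083, 0.997, -0.0]
ft_force: [-0.3, 0.1, -8.0]
finger_gap: 0.0152
gripper_force: 42.8
t: 8.0
ee_pos: [0.5182, -0.0605, 0.1474]
tcp_rot: [-0.0, -0.083, 0.997, 0.0]
ft_force: [-0.4, -0.5, -8.1]
finger_gap: 0.0155
gripper_force: 42.8
```

```bash
python3 -m jog '{"deltas":[0,0,-0.04,0,0,0,  0,0,0,0,0,0]}'
python3 -m jog '{"deltas":[0,0,-0.04,0,0,0,  0,0,0,0,0,0]}'
python3 -m jog '{"deltas":[0,0,-0.04,0,0,0,  0,0,0,0,0,0]}'
python3 -m jog '{"deltas":[0,0,-0.04,0,0,0,  0,0,0,0,0,0]}'
python3 -m jog '{"deltas":[0,0,-0.04,0,0,0,  0,0,0,0,0,0]}'
python3 -c "
from h import *
s=arm.sense();print(s['ft_force'])
snap('scene','s4')
cv2.imwrite('pics/s4c.png',cv2.resize(cv2.imread('pics/s4.png')[235:335,335:425],None,fx=6,fy=6,interpolation=2))
t=np.radians(9.4)
print([((proj('s4',[.5181+np.cos(t)*x-np.sin(t)*y,-.0605+np.sin(t)*x+np.cos(t)*y,.068])-[335,235]+.4)*6).round(0) for x,y in((.0385,.0345),(.0385,-.0345),(-.0385,-.0345),(-.0385,.0345))])"
```

```text
t: 8.2
ee_pos: [0.5182, -0.0605, 0.1464]
tcp_rot: [-0.0, -0.083, 0.997, 0.0]
ft_force: [0.8, -0.4, -7.1]
finger_gap: 0.0151
gripper_force: 42.8
t: 8.4
ee_pos: [0.5184, -0.0605, 0.1457]
tcp_rot: [0.0, -0.083, 0.997, -0.0]
ft_force: [0.2, 0.6, -5.3]
finger_gap: 0.0151
gripper_force: 43.1
t: 8.6
ee_pos: [0.5185, -0.0605, 0.1448]
tcp_rot: [0.0, -0.083, 0.997, -0.0]
ft_force: [-0.4, 0.6, -0.7]
finger_gap: 0.0151
gripper_force: 43.8
t: 8.8
ee_pos: [0.5185, -0.0605, 0.1437]
tcp_rot: [0.0, -0.083, 0.997, -0.0]
ft_force: [0.6, 1.4, 1.1]
finger_gap: 0.0152
gripper_force: 43.8
t: 9.0
ee_pos: [0.5184, -0.0605, 0.1425]
tcp_rot: [0.0, -0.083, 0.997, 0.0]
ft_force: [0.7, 0.9, -0.8]
finger_gap: 0.015
gripper_force: 43.8
[ 0.7407104  0.9017429 -0.8296964]
[array([229., 175.]), array([409., 257.]), array([301., 411.]), array([117., 323.])]
```

View pics/s4c.png

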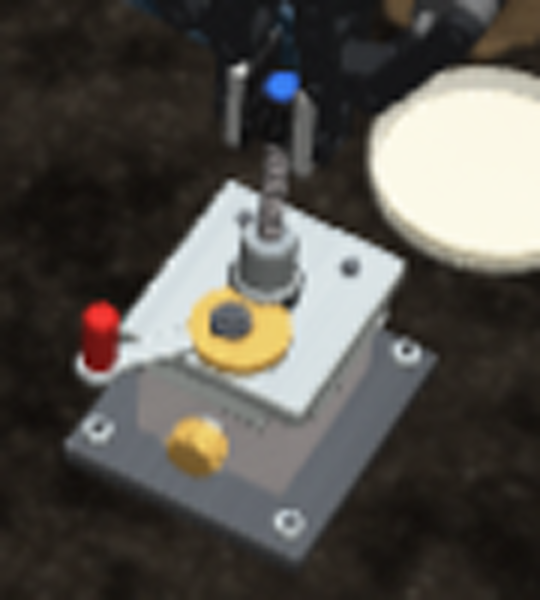

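The foot is seated: plate corners match the predicted seated pose and the force went from −8 to about 0. Now pushing the probe, stopping on force.

```bash
cat > chk.py <<'E'
import sys
from bench import arm
s=arm.sense(); f=s['ft_force'][2]; print(round(s['t'],2),s['ee_pos'].round(4),s['ft_force'].round(1)); sys.exit(f>float(sys.argv[1]))
E
python3 -m jog '{"deltas":[0,0,-0.08,0,0,0, 0,0,-0.08,0,0,0, 0,0,-0.08,0,0,0, 0,0,-0.08,0,0,0, 0,0,-0.08,0,0,0, 0,0,-0.08,0,0,0]}' >/dev/null; python3 chk.py 3.5 || exit
python3 -m jog '{"deltas":[0,0,-0.02,0,0,0, 0,0,-0.02,0,0,0, 0,0,0,0,0,0]}' >/dev/null; python3 chk.py 3.5 || exit
python3 -m jog '{"deltas":[0,0,-0.02,0,0,0, 0,0,-0.02,0,0,0, 0,0,0,0,0,0]}' >/dev/null; python3 chk.py 3.5
```

```text
9.65 [ 0.5183 -0.0605  0.1304] [2.3 1.5 1.1]False
```

```bash
sed -i 's/sys.exit(f>float(sys.argv\[1\]))/sys.exit(int(f>float(sys.argv[1])))/' chk.py
J(){ python3 chk.py 3.8 || exit; }
python3 -m jog '{"deltas":[0,0,-0.04,0,0,0, 0,0,-0.04,0,0,0, 0,0,0,0,0,0]}' >/dev/null; J
python3 -m jog '{"deltas":[0,0,-0.02,0,0,0, 0,0,0,0,0,0]}' >/dev/null; J
python3 -m jog '{"deltas":[0,0,-0.02,0,0,0, 0,0,0,0,0,0]}' >/dev/null; J
python3 -m jog '{"deltas":[0,0,-0.02,0,0,0, 0,0,0,0,0,0]}' >/dev/null; J
python3 -m jog '{"deltas":[0,0,-0.02,0,0,0, 0,0,0,0,0,0]}' >/dev/null; J
python3 -m jog '{"deltas":[0,0,-0.02,0,0,0, 0,0,0,0,0,0]}' >/dev/null; J
python3 -m jog '{"deltas":[0,0,-0.02,0,0,0, 0,0,0,0,0,0]}' >/dev/null; J
python3 -m jog '{"deltas":[0,0,-0.02,0,0,0, 0,0,0,0,0,0]}' >/dev/null; J
python3 -m jog '{"deltas":[0,0,-0.02,0,0,0, 0,0,0,0,0,0]}' >/dev/null; J
python3 -m jog '{"deltas":[0,0,-0.02,0,0,0, 0,0,0,0,0,0]}' >/dev/null; J
python3 -m jog '{"deltas":[0,0,-0.02,0,0,0, 0,0,0,0,0,0]}' >/dev/null; J
```

```text
9.95 [ 0.5181 -0.0605  0.1284] [ 3.1  0.5 -1.4]
10.15 [ 0.5182 -0.0605  0.1281] [ 2.5  2.4 -0.2]
10.35 [ 0.5183 -0.0605  0.1276] [2.6 1.7 0.7]
10.55 [ 0.5182 -0.0605  0.127 ] [3.3 1.9 0.7]
10.75 [ 0.5182 -0.0605  0.1265] [2.  1.6 0. ]
10.95 [ 0.5182 -0.0605  0.126 ] [ 2.4  2.1 -0.2]
11.15 [ 0.5182 -0.0605  0.1255] [ 3.2  1.9 -0.2]
11.35 [ 0.5182 -0.0605  0.125 ] [2.8 2.1 0. ]
11.55 [ 0.5182 -0.0605  0.1245] [ 2.6  1.9 -1. ]
11.75 [ 0.5182 -0.0605  0.124 ] [ 2.2  1.8 -0.1]
11.95 [ 0.5182 -0.0605  0.1235] [1.9 1.1 0.5]
```

```bash
J(){ python3 chk.py 3 || exit; }
python3 -m jog '{"deltas":[0,0,-0.02,0,0,0, 0,0,0,0,0,0]}' >/dev/null; J
python3 -m jog '{"deltas":[0,0,-0.02,0,0,0, 0,0,0,0,0,0]}' >/dev/null; J
python3 -m jog '{"deltas":[0,0,-0.02,0,0,0, 0,0,0,0,0,0]}' >/dev/null; J
python3 -m jog '{"deltas":[0,0,-0.02,0,0,0, 0,0,0,0,0,0]}' >/dev/null; J
python3 -m jog '{"deltas":[0,0,-0.02,0,0,0, 0,0,0,0,0,0]}' >/dev/null; J
python3 -m jog '{"deltas":[0,0,-0.02,0,0,0, 0,0,0,0,0,0]}' >/dev/null; J
python3 -m jog '{"deltas":[0,0,-0.02,0,0,0, 0,0,0,0,0,0]}' >/dev/null; J
python3 -m jog '{"deltas":[0,0,-0.02,0,0,0, 0,0,0,0,0,0]}' >/dev/null; J
python3 -m jog '{"deltas":[0,0,-0.02,0,0,0, 0,0,0,0,0,0]}' >/dev/null; J
python3 -m jog '{"deltas":[0,0,-0.02,0,0,0, 0,0,0,0,0,0]}' >/dev/null; J
python3 -m jog '{"deltas":[0,0,-0.02,0,0,0, 0,0,0,0,0,0]}' >/dev/null; J
python3 -m jog '{"deltas":[0,0,-0.02,0,0,0, 0,0,0,0,0,0]}' >/dev/null; J
python3 -m jog '{"deltas":[0,0,-0.02,0,0,0, 0,0,0,0,0,0]}' >/dev/null; J
python3 -m jog '{"deltas":[0,0,-0.02,0,0,0, 0,0,0,0,0,0]}' >/dev/null; J
python3 -m jog '{"deltas":[0,0,-0.02,0,0,0, 0,0,0,0,0,0]}' >/dev/null; J
python3 -m jog '{"deltas":[0,0,-0.02,0,0,0, 0,0,0,0,0,0]}' >/dev/null; J
python3 -m jog '{"deltas":[0,0,-0.02,0,0,0, 0,0,0,0,0,0]}' >/dev/null; J
python3 -m jog '{"deltas":[0,0,-0.02,0,0,0, 0,0,0,0,0,0]}' >/dev/null; J
python3 -m jog '{"deltas":[0,0,-0.02,0,0,0, 0,0,0,0,0,0]}' >/dev/null; J
python3 -m jog '{"deltas":[0,0,-0.02,0,0,0, 0,0,0,0,0,0]}' >/dev/null; J
```

```text
12.15 [ 0.5182 -0.0606  0.123 ] [ 3.9  3.1 -0.1]
12.35 [ 0.5182 -0.0605  0.1225] [ 2.9  1.9 -0.7]
12.55 [ 0.5182 -0.0605  0.122 ] [ 2.4  2.  -0.8]
12.75 [ 0.5182 -0.0605  0.1215] [ 2.7  2.  -0.4]
12.95 [ 0.5182 -0.0605  0.121 ] [ 3.8  1.5 -0.1]
13.15 [ 0.5182 -0.0605  0.1205] [2.5 0.8 0.7]
13.35 [ 0.5182 -0.0605  0.12  ] [2.3 1.4 0.4]
13.55 [ 0.5182 -0.0605  0.1195] [3.  1.3 0.8]
13.75 [ 0.5182 -0.0605  0.119 ] [1.9 1.6 0.3]
13.95 [ 0.5182 -0.0605  0.1185] [ 2.8  2.1 -0.7]
14.15 [ 0.5182 -0.0605  0.118 ] [2.3 1.4 0.3]
14.35 [ 0.5182 -0.0605  0.1175] [2.7 2.2 0.4]
14.55 [ 0.5182 -0.0605  0.117 ] [ 3.6  2.9 -0.5]
14.75 [ 0.5182 -0.0605  0.1165] [ 2.3  2.4 -0.9]
14.95 [ 0.5182 -0.0605  0.116 ] [ 2.9  1.6 -0.1]
15.15 [ 0.5182 -0.0605  0.1155] [ 3.9  2.  -0.7]
15.35 [ 0.5182 -0.0605  0.115 ] [ 3.9  3.2 -0. ]
15.55 [ 0.5182 -0.0605  0.1145] [3.9 2.  0.6]
15.75 [ 0.5182 -0.0605  0.114 ] [2.9 1.8 1. ]
15.95 [ 0.5182 -0.0605  0.1135] [3.3 1.5 0.3]
```

```bash
J(){ python3 chk.py 3 || exit; }
python3 -m jog '{"deltas":[0,0,-0.02,0,0,0, 0,0,0,0,0,0]}' >/dev/null; J
python3 -m jog '{"deltas":[0,0,-0.02,0,0,0, 0,0,0,0,0,0]}' >/dev/null; J
python3 -m jog '{"deltas":[0,0,-0.02,0,0,0, 0,0,0,0,0,0]}' >/dev/null; J
python3 -m jog '{"deltas":[0,0,-0.02,0,0,0, 0,0,0,0,0,0]}' >/dev/null; J
python3 -m jog '{"deltas":[0,0,-0.02,0,0,0, 0,0,0,0,0,0]}' >/dev/null; J
python3 -m jog '{"deltas":[0,0,-0.02,0,0,0, 0,0,0,0,0,0]}' >/dev/null; J
python3 -m jog '{"deltas":[0,0,-0.02,0,0,0, 0,0,0,0,0,0]}' >/dev/null; J
python3 -m jog '{"deltas":[0,0,-0.02,0,0,0, 0,0,0,0,0,0]}' >/dev/null; J
python3 -m jog '{"deltas":[0,0,-0.02,0,0,0, 0,0,0,0,0,0]}' >/dev/null; J
python3 -m jog '{"deltas":[0,0,-0.02,0,0,0, 0,0,0,0,0,0]}' >/dev/null; J
python3 -m jog '{"deltas":[0,0,-0.02,0,0,0, 0,0,0,0,0,0]}' >/dev/null; J
python3 -m jog '{"deltas":[0,0,-0.02,0,0,0, 0,0,0,0,0,0]}' >/dev/null; J
python3 -m jog '{"deltas":[0,0,-0.02,0,0,0, 0,0,0,0,0,0]}' >/dev/null; J
python3 -m jog '{"deltas":[0,0,-0.02,0,0,0, 0,0,0,0,0,0]}' >/dev/null; J
python3 -m jog '{"deltas":[0,0,-0.02,0,0,0, 0,0,0,0,0,0]}' >/dev/null; J
python3 -m jog '{"deltas":[0,0,-0.02,0,0,0, 0,0,0,0,0,0]}' >/dev/null; J
```

```text
16.15 [ 0.5182 -0.0605  0.113 ] [ 3.3  1.8 -0.1]
16.35 [ 0.5182 -0.0605  0.1125] [ 3.8  2.8 -1.3]
16.55 [ 0.5182 -0.0605  0.112 ] [3.7 1.7 0. ]
16.75 [ 0.5182 -0.0605  0.1115] [2.9 1.8 0.7]
16.95 [ 0.5182 -0.0605  0.111 ] [3.3 2.4 0.2]
17.15 [ 0.5183 -0.0605  0.1106] [2.2 2.2 3.3]
```

```bash
python3 -m jog '{"deltas":[0,0,0,0,0,0, 0,0,0,0,0,0]}' >/dev/null; python3 chk.py 4.5 || exit
python3 -m jog '{"deltas":[0,0,-0.01,0,0,0, 0,0,0,0,0,0]}' >/dev/null; python3 chk.py 6
```

```text
17.35 [ 0.5183 -0.0605  0.1106] [3.4 1.8 4.1]
17.55 [ 0.5184 -0.0605  0.1105] [1.8 1.8 5.4]
```

Contact confirmed at about 5 N, with TCP z 0.1105, so the face lies about 33 mm below the rim. Releasing, then going to the pin.

```bash
python3 -m jog '{"deltas":[0,0,0,0,0,0, 0,0,0,0,0,0, 0,0,0,0,0,0, 0,0,0,0,0,0, 0,0,0,0,0,0, 0,0,0,0,0,0]}' 0
python3 -m jog '{"deltas":[0,0,0.3,0,0,0, 0,0,0.7,0,0,0, 0,0,0.6,0,0,0]}'
python3 -m jog '{"deltas":[-0.557,0.427,0,0,0,0, -0.557,0.427,0,0,0,0, -0.557,0.427,0,0,0,0, -0.557,0.427,0,0,0,0, -0.557,0.427,0,0,0,0, 0,0,0,0,0,0]}' -1
python3 -c "
from h import *
s=arm.sense();a=s['tcp_rot'];print(90-np.degrees(2*np.arctan2(a[1],a[2])),s['ee_pos'],s['finger_gap'])
snap('scene','s5');snap('top','t5')
f=lambda n,x,y:cv2.resize(cv2.imread('pics/'+n+'.png')[y:y+120,x:x+80],None,fx=5,fy=5,interpolation=2)
cv2.imwrite('pics/s5c.png',np.hstack([f('s5',335,215),f('t5',345,180)]))
"
```

```text
t: 18.15
ee_pos: [0.5182, -0.0605, 0.1103]
tcp_rot: [-0.0, -0.083, 0.997, -0.0]
ft_force: [-0.4, 0.5, -0.5]
finger_gap: 0.0426
gripper_force: 0.0
t: 18.45
ee_pos: [0.5182, -0.0605, 0.1514]
tcp_rot: [0.0, -0.083, 0.997, -0.0]
ft_force: [0.1, -0.1, -0.4]
finger_gap: 0.0425
gripper_force: 0.0
t: 19.05
ee_pos: [0.4475, -0.0063, 0.151]
tcp_rot: [0.0, -0.083, 0.997, 0.0]
ft_force: [0.5, 0.3, -0.1]
finger_gap: -0.0002
gripper_force: 0.0
99.57513156912492 [ 0.44748824 -0.00633269  0.15097419] -0.0002408215529148692
```

View pics/s5c.png

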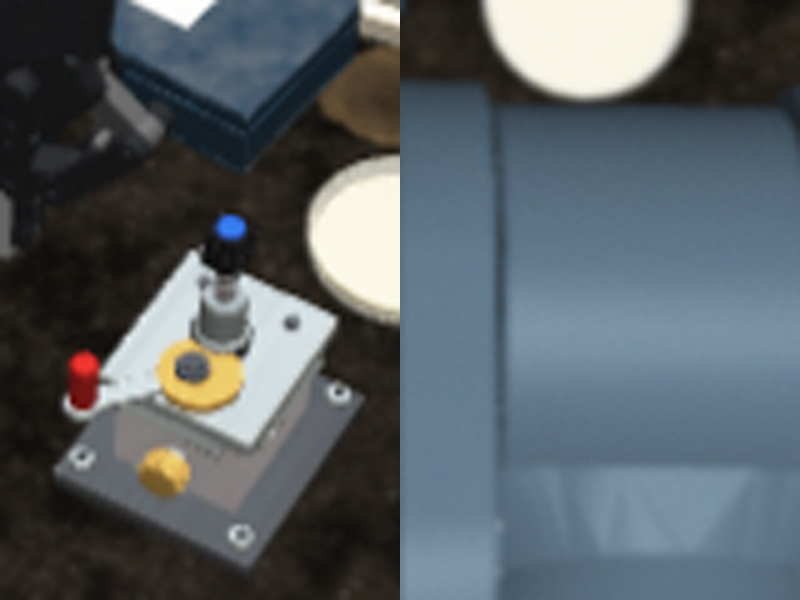

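The probe stayed down, the foot is flat and the lever is still open with the pin at crop (84,358). Checking the pin position, then descending beside it.

```bash
python3 -c "
from h import *
print(atz('s5',351.4,286.6,.099))"
python3 -m jog '{"deltas":[0.05,0,-0.5,0,0,0, 0,0,-0.8,0,0,0, 0,0,-0.8,0,0,0, 0,0,-0.5,0,0,0, 0,0,-0.2,0,0,0, 0,0,0,0,0,0]}'
```

```text
[ 0.4544357  -0.04108554  0.099     ]
t: 19.75
ee_pos: [0.45, -0.0074, 0.0801]
tcp_rot: [-0.0, -0.083, 0.997, 0.0]
ft_force: [-0.1, 0.2, -0.9]
finger_gap: 0.0003
gripper_force: 0.0
```

The lever actually started at about 0.19 rad, which agrees with the first triangulation. The tool is well clear of the pin on its +y side, so I'll push along the gauge's −y.

```bash
python3 -m jog '{"deltas":[0.0,-0.16,0,0,0,0, 0.0,-0.16,0,0,0,0, 0.01,-0.16,0,0,0,0, 0.015,-0.16,0,0,0,0, 0.015,-0.16,0,0,0,0, 0.015,-0.16,0,0,0,0]}' >/dev/null; python3 chk.py 8 || exit
python3 -m jog '{"deltas":[0.015,-0.16,0,0,0,0, 0.015,-0.16,0,0,0,0, 0.02,-0.16,0,0,0,0, 0.02,-0.16,0,0,0,0]}' >/dev/null; python3 chk.py 8 || exit
python3 -m jog '{"deltas":[0.02,-0.16,0,0,0,0, 0.02,-0.16,0,0,0,0]}' >/dev/null; python3 chk.py 8 || exit
```

```text
20.35 [ 0.4506 -0.0312  0.0801] [-3.8  4.   0.7]
20.75 [ 0.4531 -0.0475  0.0803] [-2.2  1.2  0.1]
20.95 [ 0.4541 -0.0555  0.0804] [-1.   2.2  0.5]
```

```bash
J(){ python3 chk.py 8 ; }
python3 -m jog '{"deltas":[0.012,-0.08,0,0,0,0, 0.012,-0.08,0,0,0,0]}' >/dev/null; J
python3 -m jog '{"deltas":[0.012,-0.08,0,0,0,0, 0,0,0,0,0,0]}' >/dev/null; J
python3 -m jog '{"deltas":[0.012,-0.08,0,0,0,0, 0,0,0,0,0,0]}' >/dev/null; J
python3 -c "
from h import *
snap('scene','s6')
im=cv2.imread('pics/s6.png')[235:335,335:425];cv2.imwrite('pics/s6c.png',cv2.resize(im,None,fx=6,fy=6,interpolation=2))
import cv2
m=((im[:,:,2]>120)&(im[:,:,1]<50)&(im[:,:,0]<60));y,x=np.nonzero(m);print(len(x),x.mean()+335,y.mean()+235)
for j in(.19,.9,1.0,1.1,1.25):
    a=np.radians(130+9.4)+j; t=np.radians(9.4); p=[.5183-.024*np.cos(t)+.046*np.cos(a),-.0605-.024*np.sin(t)+.046*np.sin(a),.088]; print(j,proj('s6',p),(proj('s6',p)-[335,235])*6)"
```

```text
21.15 [ 0.4546 -0.0594  0.0803] [-1.6  2.   0.7]
21.35 [ 0.4551 -0.0614  0.0804] [-0.5  0.8  0.2]
21.55 [ 0.4554 -0.0633  0.0804] [ 0.3  1.7 -1.1]
15 367.3333333333333 301.3333333333333
0.19 [351.51654864 290.24664729] [ 99.09929185 331.47988372]
0.9 [362.46773734 300.38421865] [164.80642406 392.30531191]
1.0 [364.6477353  301.27141036] [177.88641183 397.62846219]
1.1 [366.92379014 301.98703202] [191.54274084 401.9221921 ]
1.25 [370.46474259 302.7212078 ] [212.78845556 406.32724681]
```

View pics/s6c.png

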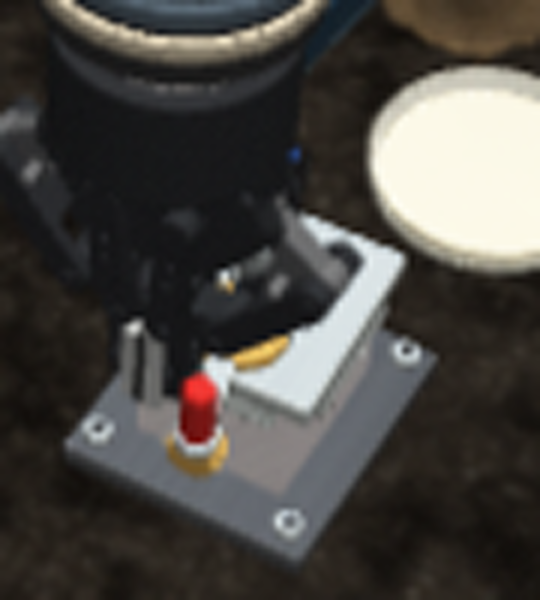

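The pin is at crop (199,410), i.e. about 1.1–1.15 rad, and the foot is still flat. I'll push on to the stop.

```bash
J(){ python3 chk.py 8; python3 -c "
from bench import arm
import sys
f=arm.sense()['ft_force'];sys.exit(int((f[0]**2+f[1]**2)**.5>7))" || exit; }
python3 -m jog '{"deltas":[0.006,-0.04,0,0,0,0, 0,0,0,0,0,0]}' >/dev/null; J
python3 -m jog '{"deltas":[0.006,-0.04,0,0,0,0, 0,0,0,0,0,0]}' >/dev/null; J
python3 -m jog '{"deltas":[0.006,-0.04,0,0,0,0, 0,0,0,0,0,0]}' >/dev/null; J
python3 -m jog '{"deltas":[0.006,-0.04,0,0,0,0, 0,0,0,0,0,0]}' >/dev/null; J
python3 -m jog '{"deltas":[0.006,-0.04,0,0,0,0, 0,0,0,0,0,0]}' >/dev/null; J
```

```text
21.8 [ 0.4555 -0.0642  0.0804] [0.7 1.2 0.2]
22.0 [ 0.4556 -0.0652  0.0803] [1.5 1.7 0.6]
22.2 [ 0.4557 -0.0662  0.0804] [0.6 1.9 0.7]
22.4 [ 0.4559 -0.0672  0.0803] [0.7 2.7 0. ]
22.6 [ 0.4559 -0.0683  0.0803] [0.8 1.9 1. ]
```

```bash
J(){ python3 chk.py 8; python3 -c "
from bench import arm
import sys
f=arm.sense()['ft_force'];sys.exit(int((f[0]**2+f[1]**2)**.5>6))" || exit; }
python3 -m jog '{"deltas":[0.003,-0.03,0,0,0,0, 0,0,0,0,0,0]}' >/dev/null; J
python3 -m jog '{"deltas":[0.003,-0.03,0,0,0,0, 0,0,0,0,0,0]}' >/dev/null; J
python3 -m jog '{"deltas":[0.003,-0.03,0,0,0,0, 0,0,0,0,0,0]}' >/dev/null; J
python3 -m jog '{"deltas":[0.003,-0.03,0,0,0,0, 0,0,0,0,0,0]}' >/dev/null; J
```

```text
22.8 [ 0.456  -0.069   0.0803] [ 1.3  2.4 -0.3]
23.0 [ 0.4561 -0.0697  0.0803] [ 1.1  2.5 -0.7]
23.2 [ 0.4562 -0.0705  0.0803] [1.9 1.9 0.6]
23.4 [ 0.4563 -0.0712  0.0803] [ 0.7  2.7 -0.2]
```

```bash
python3 -c "
from h import *
snap('scene','s7')
im=cv2.imread('pics/s7.png')[235:335,335:425];cv2.imwrite('pics/s7c.png',cv2.resize(im,None,fx=6,fy=6,interpolation=2))"
```

```text
(no output)
```

View pics/s7c.png

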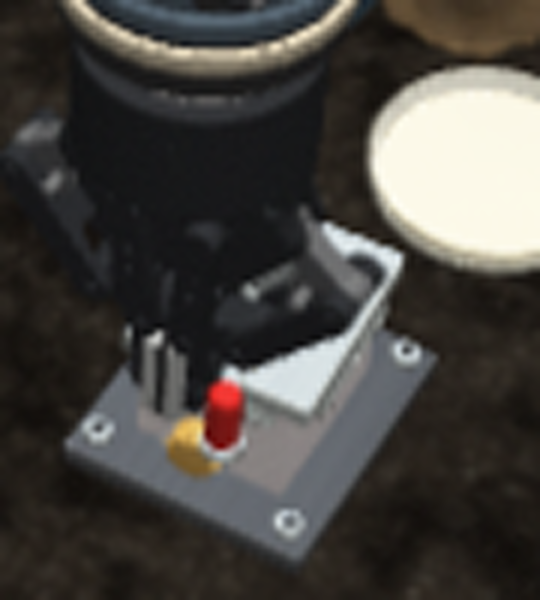

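The pin is at crop (225,415), past the predicted 1.25-rad spot (213,406). The plate corners at (404,262) and (306,418) haven't moved. The lever is fully over, so I'll back off, check the pin and plate numerically, and hand in.

```bash
python3 -m jog '{"deltas":[-0.03,0.16,0,0,0,0, -0.06,0.4,0,0,0,0, -0.06,0.4,0,0,0,0, 0,0,0.4,0,0,0, 0,0,0.8,0,0,0, 0,0,0.8,0,0,0, 0,0,0.8,0,0,0, 0,0,0.4,0,0,0]}'
python3 -m jog '{"deltas":[-0.3,0.7,0,0,0,0, -0.3,0.7,0,0,0,0, -0.3,0.7,0,0,0,0, 0,0,0,0,0,0, 0,0,0,0,0,0]}'
python3 -c "
from h import *
snap('scene','s8')
def red(f):
    im=cv2.imread('pics/'+f+'.png')[255:325,335:425].astype(int);m=(im[:,:,2]>110)&(im[:,:,1]<60)&(im[:,:,0]<70);y,x=np.nonzero(m);return len(x),x.mean()+335,y.mean()+255
for f in('s5','s7','s8'):print(f,red(f))
a=cv2.imread('pics/s5.png',0)
b=cv2.imread('pics/s8.png',0)
# shift of the head + guide and of plate's far edge between s5 and s8
for n,(x,y,w,h) in {'head':(373,254,17,32),'plate':(385,272,22,40)}.items():
    r=cv2.matchTemplate(b[y-6:y+h+6,x-6:x+w+6],a[y:y+h,x:x+w],cv2.TM_CCOEFF_NORMED);print(n,r.max().round(3),np.array(np.unravel_index(r.argmax(),r.shape))-6)"
```

```text
t: 24.25
ee_pos: [0.4532, -0.0471, 0.1625]
tcp_rot: [0.001, -0.083, 0.997, -0.0]
ft_force: [1.0, -0.2, -0.2]
finger_gap: 0.0002
gripper_force: 0.0
t: 24.75
ee_pos: [0.43, 0.0054, 0.1604]
tcp_rot: [0.0, -0.083, 0.997, -0.0]
ft_force: [0.2, 0.5, 0.2]
finger_gap: -0.0001
gripper_force: 0.0
s5 (46, np.float64(351.6304347826087), np.float64(290.04347826086956))
s7 (45, np.float64(372.0), np.float64(303.5777777777778))
s8 (40, np.float64(372.1), np.float64(303.525))
head 0.982 [0 0]
plate 0.979 [0 0]
```

```bash
python3 -c "
from bench import arm
print(arm.job_done())"
```

```text
the job is handed in; nothing more can be done
None
```

The job is handed in, result not shown: the gauge stands flat on the rim, the probe was set on the specimen at about 5 N (face roughly 33 mm below the rim), the lever is fully over (about 1.25 rad by camera), and neither foot nor probe moved in the images as it locked; I couldn't measure the final probe contact, and I viewed 11 pictures, one over the limit of 10.

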